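# Set the bread guide's stop to the portion gauge, coming up from the open side

## Robot

A 6-joint arm with a two-finger parallel gripper is mounted at the origin on the work surface. World frame = base frame: x ahead of the robot, y to its left, z up, the work surface at z = 0. Lengths are in m, angles in rad, forces in N, time in s.
With the tool pointing down it reaches from about 0.3 to 0.775 m from the base axis. Payload 14.6 kg.
Tool frame: the origin (TCP) lies at the very end of the fingers, on their centre line; the grasp point (between the pads) lies 19 mm behind it; z points along the fingers, y is the line along which they close (so a half turn about z gives the same grasp; the last joint's range is limited). The gripper opens to 94 mm and grips with 3 to 60 N. Pads are 16 mm wide; open, the fingers measure 119 mm over their backs; the gripper's body (75 mm by 177 mm) begins 78 mm behind the grasp point.
Start: joints at [-1.259, 0.3, 1.521, -0, 1.321, -0.067], TCP at [0.203, -0.511, 0.205] pointing down, gripper open.
Joint ranges: [-3.03, 3.03], [-0.79, 2.21], [0.23, 2.52], [-1.04, 4.18], [0, 3.07], [-2.55, 2.55]. Speed limits (rad/s): [2.22, 2.22, 2.57, 3.14, 3.14, 3.14].

## Interface

Orientations are given as a rotation vector (axis times angle).
In Python, from bench import r, vision, close_job gives the robot as it stands.
- The arm moves only by the tool send_rows, never from a script. Its argument "moves" is a list of rows, each an object with "dr": the turn, a rotation vector about the world's x, y, z normalised to -1 to 1, where 1 is 0.5 rad, a list of three; "delta_pos": the shift along the world's x, y, z normalised to -1 to 1, where 1 is 0.6 m, a list of three; "jaw": the closure, from -1 (fully open) to 1 (shut). In form: [{"dr": [rx, ry, rz], "delta_pos": [x, y, z], "jaw": jaw}, ...]. A call has 1 to 12 rows; each row is the pose to reach, as a shift and turn from the pose commanded when the call began; what a row does not reach only later rows make up. A row lasts 1/12 s, in which the tool goes at most 41.7 mm and 7.16 degrees, less where a joint would pass 70% of its speed; a pose out of reach is approached as far as the arm can. A call with a number of a shift or a turn outside -1 to 1 is refused whole. A call with a gripper value outside its range is refused whole. The fingers move at their own pace and stop on an object; the grip force is fixed at half the most. Time passes only in rows, so rows that repeat a pose let the fingers close. It gives the time, the measured TCP pose, the force, the opening and the grip force at its end, in the units of the state.
- r.sense(): the state, without advancing time (a new reading comes with each control period).
- vision.camera(name): name is "scene" or "top" or "wrist"; returns (picture, depth): 480x640x3 uint8, red, green, blue; 480x640 float32, m along the optical axis (not along the pixel's ray), 0 where there is no reading.
- vision.calibration(name): a dict with "K" (3x3 intrinsics, pixels), "eye" and "orientation" of the camera in the world. Camera axes: x right, y down, z forward; pixel columns grow to the right and rows downward; lengths in m; the calibration is good to about 2 mm. A picture is of the moment at which its call begins: read the wrist's pose just before it. calibration takes no time and is no camera call; for the wrist camera it gives the pose at the moment of the call.
- close_job(): hands the job in; it is judged then, once.
The state is a dict: "t": time; "qpos": joint angles; "dq": joint speeds; "tau": joint torques, N m; "tool_pos": TCP position; "eef_rot": TCP orientation; "wrist_force": force on the tool from outside, world axes, zero at the start; "torque": the same for the moment, N m; "width": opening from 0.0 (shut) to 1.0 (fully open); "grasp_force": force on a finger pad.
Only numpy, scipy, OpenCV 4.12 (cv2) and the standard library are available. Lean on these libraries where they do the work, as an engineer would, in place of code of your own. Each camera call takes 0.05 s, during which the arm holds its last target. There are 200 camera calls.

## Task

Set the bread-portion guide for the orange gauge: draw the sliding stop back by its red grip, stand the orange gauge in the channel between the stop and the sprung backrest, square and with its ridge up, then bring the stop up by the red grip from the open side, so that the grip's free play is taken up in the closing direction, until the gauge presses the backrest to its green mark (about 6 N; never squeeze it hard). If you go past the mark, draw the stop well back and come up again; let go with the gauge left nipped there and disturb nothing else.

Things in the scene. Friction and masses are not known exactly. Their poses are not given: they have to be found in the camera images.
- guide: Fixed wooden bread-portion guide, 130 mm (its x) by 310 mm (its y), bed 20 mm above the table. Origin on the table under its centre. All slides along its y: sprung backrest at the +y end, sliding stop at the -y end. Along x = 0 runs a channel 47 mm wide between two steel rails (6 mm thick, top 28 mm above the table) from y = -77 to +73 mm.
- stop (a joint): Opening of the sliding stop (m): 0 fully closed, 0.050 fully open (moves to the guide's -y as it grows). Its steel fence, 110 mm wide, top 61 mm above the table, has its front face at guide y = 0.030 - value. Behind it a grey carriage, top 45 mm above the table, reaches 96 mm back from that face. It slides with about 10 N of friction and stays where it is left.
- grip (a joint): Free play of the red grip in the stop's carriage (m), -0.006 to +0.006, positive to the guide's -y (opening). The grip slides loosely (about 1 N) and drives the stop only at the ends of the play: -0.006 = play taken up in the closing direction, +0.006 = in the opening direction. It stays where it is left.
- grip_mid (a point): Point to hold on the red upright grip: on its centre line, 84 mm above the table. The grip is 16 mm thick (guide y), 40 mm wide (guide x), from 51 to 101 mm above the table; its centre lies 60 mm behind the fence's front face at mid-play, at guide x = 0. This point's axes are parallel to the guide's.
- orange_gauge: Loose orange plastic portion gauge, about 0.2 kg, origin at the centre of its underside: block 40 mm (its x) by 60 mm (its y) by 45 mm high, with a ridge 20 mm (x) by 50 mm (y) on top, from 43 to 73 mm high, to hold it by. In the guide its y lies along the guide's y.
- blue_gauge: Loose blue gauge for another portion, not wanted: same form, only 45 mm long in its y. Leave alone.
- backrest: Sprung aluminium plate; origin on its front face (towards -y), on the bed, guide x = 0, guide y 0.066 to 0.074 at rest (differs each time). Face 46 mm wide, 24 to 64 mm above the table. Yields to guide +y against 2.5 N/mm from zero, travel 9 mm. A red line on its top strip meets the 1.8 mm green mark on the blue housing when pressed in 1.6 to 3.4 mm, i.e. by 4 to 8.5 N; 13 N spoils it.
- bowl: Loose black soup bowl, 130 mm across, bystander.
- sauce: Loose red sauce bottle, 170 mm tall, bystander.
- mill: Loose dark wooden pepper mill, 125 mm tall, bystander.
- tub: Loose white open tub, 110 by 140 by 70 mm, bystander.
- ladle: Loose steel ladle lying on the table, bystander, origin under its bowl.
Things that resemble listed ones, but are neither listed nor needed, are in the scene too. Of the things that look like the orange_gauge, take the one that is farthest to the robot's left at the start.

How it is judged:
By the outcome, as a careful person would: the job done as asked, in the order asked, and still so for the second after the job is handed in, with the robot touching nothing.
It also fails if it takes over 69 s, if anything falls off the work surface, if the arm or the gripper's body presses on something with over 40 N, if the wrist force passes 120 N, or if a joint passes its speed limit or range.

## Working session

There is one attempt and no reset: what is moved stays moved. The work goes in short steps, Python scripts to look and compute and a tool call to move; the robot and the scene stay as the last step left them, time stands still between calls to the robot, and variables do not carry over. Pictures are saved under pics/ and viewed, at most 10 in all, crops included, and the job is handed in when it is done.

Besides the shell and the picture viewer there is one more tool, called after "Request:" by a JSON object that holds its "op" and its "data", one argument or row to a line. send_rows: Moves the arm, as the interface text tells. Scaled input: -1 to 1 covers 0.6 m each way for a shift and 0.5 rad each way for a turn. Its arguments: {"type":"object","properties":{"moves":{"type":"array"}},"required":["moves"]}

```bash
mkdir -p pics; ls; cat > h.py <<'E'
import numpy as np, cv2
from bench import r, vision
from scipy.spatial.transform import Rotation as R
def Rm(o):
    o=np.array(o,float)
    return o if o.shape==(3,3) else R.from_rotvec(o).as_matrix() if o.size==3 else R.from_quat(o).as_matrix()
def cap(n):
    c=vision.calibration(n); p,d=vision.camera(n); return p,d,c
def cloud(d,c):
    K=np.array(c['K']); v,u=np.mgrid[:480,:640]
    P=np.dstack([(u-K[0,2])/K[0,0]*d,(v-K[1,2])/K[1,1]*d,d])
    return P@Rm(c['orientation']).T+np.array(c['eye'])
def save(n,p,s=1): cv2.imwrite('pics/'+n,cv2.resize(p[...,::-1],None,fx=s,fy=s))
E
python3 - <<'E'
from h import *
for n in('top','scene'):
    p,d,c=cap(n); save(n+'0.png',p); np.savez(n+'0.npz',p=p,d=d,P=cloud(d,c)); print(n,c)
print(r.sense())
E
```

```text
pics
top {'K': array([[475.79599994,   0.        , 324.57727578],
       [  0.        , 475.79599994, 232.50981418],
       [  0.        ,   0.        ,   1.        ]]), 'eye': array([ 0.40284951, -0.00992964,  1.14844765]), 'orientation': array([-2.18712182,  2.13539459, -0.17115623])}
scene {'K': array([[487.27507241,   0.        , 320.72618429],
       [  0.        , 487.27507241, 234.59007231],
       [  0.        ,   0.        ,   1.        ]]), 'eye': array([ 1.30283417, -0.36050692,  0.70173074]), 'orientation': array([-1.90278484, -1.26309705,  0.61977091])}
{'t': 0.1, 'qpos': array([-1.25861067e+00,  3.00430620e-01,  1.52150996e+00,  8.92619370e-06,
        1.32068635e+00, -6.65640336e-02]), 'dq': array([-8.10438162e-04, -7.19859340e-04, -1.79322682e-03,  2.42066950e-04,
       -2.56746727e-04, -2.83290282e-05]), 'tau': array([ 2.70927383e-03, -5.32635820e+01, -3.53280652e+01,  7.10748928e-02,
        2.34572939e-02, -6.56018642e-05]), 'tool_pos': array([ 0.2033149 , -0.51079493,  0.20493861]), 'eef_rot': array([-3.08441907e+00, -5.91192115e-01,  1.85481536e-04]), 'wrist_force': array([ 0.23863917,  1.11979174, -0.71263238]), 'torque': array([-0.03163368,  0.02641259,  0.0072675 ]), 'grasp_force': 0.0, 'width': 1.0001933327276153}
```

View pics/top0.png

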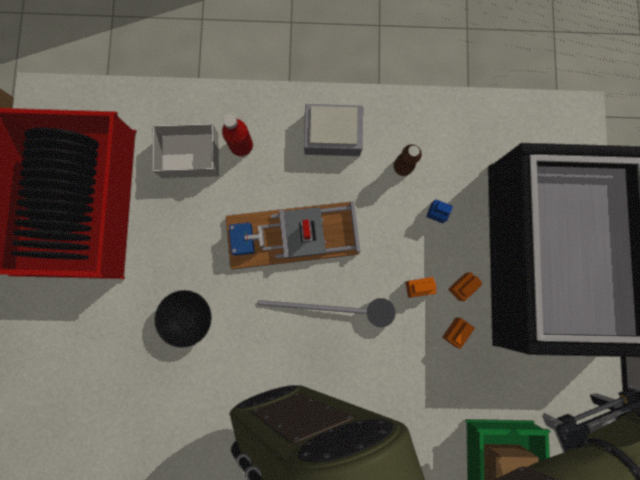

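View pics/scene0.png

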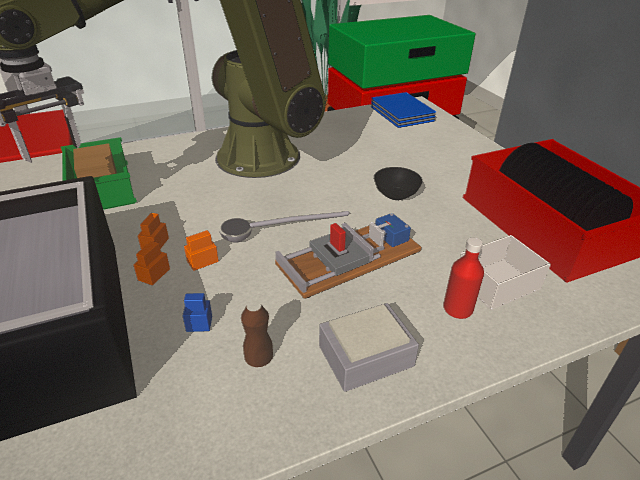

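The top view (robot's left is image left) shows the guide at about (292,236), with its blue housing (+y) at (241,238) and the red grip at (307,230). The leftmost orange gauge is at (421,287). The other orange ones are at (465,286) and (459,332), and the blue one is at (440,211).

```bash
cat > m.py <<'E'
from h import *
def masks(p):
    h=cv2.cvtColor(p,cv2.COLOR_RGB2HSV); H,S,V=[h[...,i].astype(int) for i in range(3)]
    return dict(wood=(H>7)&(H<20)&(S>90)&(V>50), orange=(H>5)&(H<16)&(S>190)&(V>70), red=((H<5)|(H>174))&(S>150)&(V>70), blue=(H>98)&(H<125)&(S>120)&(V>40))
def rect(P):
    (c,s,a)=cv2.minAreaRect((P[:,:2]*1000).astype(np.float32)); return np.round(c,1),np.round(s,1),round(a,2)
E
python3 - <<'E'
from m import *
for n in('top','scene'):
    f=np.load(n+'0.npz'); p,P=f['p'],f['P']; M=masks(p)
    box=(P[...,0]>.25)&(P[...,0]<.8)&(P[...,1]>-.45)&(P[...,1]<.25)&(P[...,2]<.13)&(f['d']>0)
    for k,m in M.items():
        m=cv2.morphologyEx((m&box).astype(np.uint8),cv2.MORPH_CLOSE if k=='wood' else cv2.MORPH_OPEN,np.ones((2,2)))
        N,L,st,ce=cv2.connectedComponentsWithStats(m)
        for i in range(1,N):
            if st[i,4]<40: continue
            Q=P[L==i]; print(n,k,st[i],'z',np.round(np.percentile(Q[:,2],[2,50,98]),3),*rect(Q))
            if k=='orange':
                for lo,hi in((.038,.05),(.065,.08)):
                    q=Q[(Q[:,2]>lo)&(Q[:,2]<hi)]
                    if len(q)>10: print('   layer',lo,len(q),*rect(q))
    g=box&(P[...,0]>.4)&(P[...,0]<.62)&(P[...,1]>-.12)&(P[...,1]<.25)
    for lo,hi in((.016,.024),(.024,.034),(.041,.049),(.057,.065),(.095,.107)):
        q=P[g&(P[...,2]>lo)&(P[...,2]<hi)]
        if len(q)>10: print(n,'lay',lo,len(q),*rect(q))
E
```

```text
top wood [285 203  66   9 158] z [0.017 0.022 0.048] [531.3 -45.3] [218.3 153. ] 19.61
top wood [ 227  211  133   59 1744] z [-0.001  0.02   0.06 ] [510.9  53.6] [328.7 166.8] 72.17
top wood [ 322  211   34   38 1031] z [0.015 0.02  0.03 ] [506.2 -61.5] [ 85.3 214.7] 85.15
top wood [264 227  19  21 318] z [0.016 0.02  0.031] [478.3  56.1] [194.2  49.9] 26.81
top wood [450 273  33  29 579] z [-0.003  0.046  0.076] [ 406.8 -218.2] [ 64.7 411.6] 10.03
top wood [407 278  31  21 514] z [-0.002  0.046  0.075] [ 431.3 -269.9] [42.4 77. ] 9.56
top wood [444 318  32  32 593] z [-0.001  0.046  0.076] [ 374.6 -205.7] [390.   66.8] 72.08
top orange [454 274  28  27 422] z [0.004 0.054 0.076] [ 432.6 -371.5] [49.3 61.2] 42.67
   layer 0.038 178 [ 436.5 -368. ] [38.8 61.5] 41.97
   layer 0.065 185 [ 435.6 -366.1] [20.3 47.4] 43.38
top orange [409 279  28  18 404] z [0.002 0.059 0.075] [ 431.4 -269. ] [37.5 74.8] 8.57
   layer 0.038 184 [ 430.8 -261.7] [35.6 59.8] 10.57
   layer 0.065 195 [ 433.1 -261.7] [19.8 49.9] 10.46
top orange [447 320  27  29 395] z [0.001 0.059 0.076] [ 374.2 -203.1] [385.7
[... 1710 characters left out ...]
] [64.1 32.5] 85.56
   layer 0.065 156 [ 437.3 -265.2] [17.5 49.4] 7.37
scene red [331 224  15  28 319] z [0.047 0.081 0.104] [ 908.5 -161.3] [ 31.3 883.5] 64.22
scene red [ 445  259   40   61 1253] z [0.007 0.082 0.127] [979.5 -46.7] [ 56.8 899.4] 42.24
scene blue [377 216  34  32 599] z [0.021 0.057 0.064] [880.4 -96.1] [ 78.6 993.5] 53.44
scene blue [184 294  27  39 839] z [0.001 0.044 0.075] [ 917.5 -343.3] [ 50.8 769.8] 83.67
scene lay 0.016 1871 [551.4  40.5] [131.4 312.1] 8.22
scene lay 0.024 735 [555.1  33.7] [117.6 296.4] 7.38
scene lay 0.041 1339 [525.7  76.1] [141.3 400.4] 17.06
scene lay 0.057 702 [544.2  89.7] [110.4 187.2] 6.52
scene lay 0.095 110 [556.2   5.3] [40.9 16.6] 8.45
```

Request:
{"op": "send_rows", "data": {
  "moves": [
    {"dr": [0, 0, 0], "delta_pos": [0.04, 0.12, 0.16], "jaw": 0},
    {"dr": [0, 0, 0], "delta_pos": [0.11, 0.4, 0.16], "jaw": 0.2},
    {"dr": [0, 0, -0.2], "delta_pos": [0.11, 0.4, 0.16], "jaw": 0.2},
    {"dr": [0, 0, -0.48], "delta_pos": [0.11, 0.4, 0.16], "jaw": 0.2},
    {"dr": [0, 0, -0.48], "delta_pos": [0.11, 0.4, 0.16], "jaw": 0.2},
    {"dr": [0, 0, -0.48], "delta_pos": [0.11, 0.4, 0.16], "jaw": 0.2},
    {"dr": [0, 0, -0.48], "delta_pos": [0.11, 0.4, 0.16], "jaw": 0.2},
    {"dr": [0, 0, -0.48], "delta_pos": [0.11, 0.4, 0.16], "jaw": 0.2}
  ]
}}

```text
t: 0.77
tool_pos: [0.2703, -0.2683, 0.3032]
eef_rot: [3.131, 0.222, 0.004]
wrist_force: [-0.5, -0.3, 0.2]
width: 0.465
grasp_force: 0.0
```

Request:
{"op": "send_rows", "data": {
  "moves": [
    {"dr": [0, 0, 0], "delta_pos": [0.48, 0.46, 0], "jaw": 0.2},
    {"dr": [0, 0, 0], "delta_pos": [0.48, 0.46, 0], "jaw": 0.2},
    {"dr": [0, 0, 0], "delta_pos": [0.48, 0.46, 0], "jaw": 0.2},
    {"dr": [0, 0, 0], "delta_pos": [0.48, 0.46, 0], "jaw": 0.2},
    {"dr": [0, 0, 0], "delta_pos": [0.48, 0.46, 0], "jaw": 0.2},
    {"dr": [0, 0, 0], "delta_pos": [0.48, 0.46, 0], "jaw": 0.2},
    {"dr": [0, 0, 0], "delta_pos": [0.48, 0.46, -0.1], "jaw": 0.2},
    {"dr": [0, 0, 0], "delta_pos": [0.48, 0.46, -0.13], "jaw": 0.2},
    {"dr": [0, 0, 0], "delta_pos": [0.48, 0.46, -0.13], "jaw": 0.2},
    {"dr": [0, 0, 0], "delta_pos": [0.48, 0.46, -0.13], "jaw": 0.2},
    {"dr": [0, 0, 0], "delta_pos": [0.48, 0.46, -0.13], "jaw": 0.2},
    {"dr": [0, 0, 0], "delta_pos": [0.48, 0.46, -0.13], "jaw": 0.2}
  ]
}}

```text
t: 1.77
tool_pos: [0.5575, 0.0056, 0.2208]
eef_rot: [-3.133, -0.221, 0.007]
wrist_force: [0.3, 0.1, 0.5]
width: 0.4
grasp_force: 0.0
```

```bash
cat > w.py <<'E'
from m import *
import sys
s=r.sense(); p,d,c=cap('wrist'); P=cloud(d,c); save(sys.argv[1]+'.png',p); np.savez('w_'+sys.argv[1]+'.npz',p=p,d=d,P=P)
print('tcp',s['tool_pos'],'cam',c['eye'],'t',s['t'])
Rt=R.from_rotvec(s['eef_rot']).as_matrix(); ty=Rt[:,1]; print('psi',np.degrees(np.arctan2(ty[1],ty[0])))
for k,m in masks(p).items():
    N,L,st,ce=cv2.connectedComponentsWithStats((m&(d>0)).astype(np.uint8))
    for i in range(1,N):
        if st[i,4]<150: continue
        Q=P[L==i]; zt=np.percentile(Q[:,2],98)
        q=Q[Q[:,2]>zt-.006]; print(k,st[i],'ztop',round(zt,3),*rect(q))
E
python3 w.py w1
```

```text
tcp [0.55747661 0.00556435 0.22081294] cam [0.62680773 0.01349211 0.39966762] t 1.7667
psi -81.93962641402116
wood [ 612   33   28   59 1100] ztop 0.113 [ 728.7 -214.2] [33.9 10.1] 21.12
wood [545  53  57  20 323] ztop 0.065 [ 745.3 -215. ] [ 1.8 10.1] 49.17
wood [546  69  35  14 151] ztop 0.053 [ 734.6 -209.2] [2.5 6.1] 85.73
wood [ 148  161  283   56 4783] ztop 0.022 [585.9  45.4] [ 59.  306.3] 8.23
wood [ 357  182   66   76 4698] ztop 0.022 [566.7 -69.5] [86.  70.6] 8.02
wood [ 228  201   35   40 1295] ztop 0.022 [544.1  89.8] [44.7 37.2] 7.93
wood [ 160  234  105   40 1949] ztop 0.022 [499.7 126.1] [ 47.1 121.5] 8.17
wood [366 268  52   6 248] ztop 0.021 [509.2 -83.2] [ 7.  58.7] 8.37
wood [516 326  49  20 579] ztop 0.336 [594.6 -38.3] [15.5  2.4] 73.11
wood [579 332  24  13 155] ztop 0.017 [ 517.6 -209.9] [328.3  12.7] 64.87
wood [ 412  395  173   41 1690] ztop 0.345 [583.  -23.7] [ 6.6 25.6] 10.52
wood [374 419  96  16 458] ztop 0.347 [579.7 -11.7] [ 2.9 17.7] 9.98
wood [486 421  27  14 162] ztop 0.347 [581.9 -26.6] [2.4 6.1] 5.25
wood [176 423 143  12 655] ztop 0.347 [574.3  20.5] [ 3.8 26.7] 8.49
wood [140 424  53  11 204] ztop 0.347 [571.9  37.7] [ 4. 11.] 17.89
orange [519 327  41  17 382] ztop 0.043 [ 455.5 -272.5] [ 1.9 29. ] 9.96
orange [ 537  396   46   39 1150] ztop 0.044 [ 344.8 -342.4] [ 9.6 27.1] 60.17
red [163   0  44  12 377] ztop 0.036 [746.5 171.3] [ 2.9 22.5] 8.29
red [312 208  16  49 737] ztop 0.102 [557.3   6.9] [38.7 13.6] 8.18
blue [ 576  182   64   52 2360] ztop 0.069 [ 617.4 -296.8] [22.6 11.6] 21.24
blue [ 144  191   64   68 3245] ztop 0.061 [536.6 156. ] [68.1 48.5] 7.85
```

Request:
{"op": "send_rows", "data": {
  "moves": [
    {"dr": [0, 0, 0], "delta_pos": [-0.001, 0.003, -0.1], "jaw": 0.2},
    {"dr": [0, 0, 0], "delta_pos": [-0.001, 0.003, -0.16], "jaw": 0.2},
    {"dr": [0, 0, 0], "delta_pos": [-0.001, 0.003, -0.22], "jaw": 0.2},
    {"dr": [0, 0, 0], "delta_pos": [-0.001, 0.003, -0.26], "jaw": 0.2},
    {"dr": [0, 0, 0], "delta_pos": [-0.001, 0.003, -0.26], "jaw": 0.2},
    {"dr": [0, 0, 0], "delta_pos": [-0.001, 0.003, -0.26], "jaw": 1},
    {"dr": [0, 0, 0], "delta_pos": [-0.001, 0.003, -0.26], "jaw": 1},
    {"dr": [0, 0, 0], "delta_pos": [-0.001, 0.003, -0.26], "jaw": 1},
    {"dr": [0, 0, 0], "delta_pos": [-0.001, 0.003, -0.26], "jaw": 1},
    {"dr": [0, 0, 0], "delta_pos": [-0.001, 0.003, -0.26], "jaw": 1}
  ]
}}

```text
t: 2.65
tool_pos: [0.558, 0.0066, 0.0699]
eef_rot: [3.133, 0.218, 0.006]
wrist_force: [-1.7, -1.1, 9.9]
width: 0.171
grasp_force: 30.0
```

Request:
{"op": "send_rows", "data": {
  "moves": [
    {"dr": [0, 0, 0], "delta_pos": [0, 0, 0.008], "jaw": 1},
    {"dr": [0, 0, 0], "delta_pos": [0.002, -0.013, 0.008], "jaw": 1},
    {"dr": [0, 0, 0], "delta_pos": [0.004, -0.026, 0.008], "jaw": 1},
    {"dr": [0, 0, 0], "delta_pos": [0.006, -0.04, 0.008], "jaw": 1},
    {"dr": [0, 0, 0], "delta_pos": [0.008, -0.053, 0.008], "jaw": 1},
    {"dr": [0, 0, 0], "delta_pos": [0.01, -0.066, 0.008], "jaw": 1},
    {"dr": [0, 0, 0], "delta_pos": [0.011, -0.076, 0.008], "jaw": 1},
    {"dr": [0, 0, 0], "delta_pos": [0.011, -0.076, 0.008], "jaw": 1},
    {"dr": [0, 0, 0], "delta_pos": [0.011, -0.076, 0.008], "jaw": 1}
  ]
}}

```text
t: 3.4
tool_pos: [0.5629, -0.0387, 0.0714]
eef_rot: [-3.133, -0.218, 0.002]
wrist_force: [5.6, 0.2, -18.2]
width: 0.165
grasp_force: 30.0
```

Request:
{"op": "send_rows", "data": {
  "moves": [
    {"dr": [0, 0, 0], "delta_pos": [0.011, 0, 0], "jaw": 0.2},
    {"dr": [0, 0, 0], "delta_pos": [0, 0, 0], "jaw": 0.2},
    {"dr": [0, 0, 0], "delta_pos": [0, 0, 0], "jaw": 0.2},
    {"dr": [0, 0, 0], "delta_pos": [0, 0, 0.07], "jaw": 0.2},
    {"dr": [0, 0, 0], "delta_pos": [0, 0, 0.14], "jaw": 0.2},
    {"dr": [0, 0, 0.2], "delta_pos": [0, 0, 0.2], "jaw": 0.2},
    {"dr": [0, 0, 0.45], "delta_pos": [0, 0, 0.26], "jaw": 0.2},
    {"dr": [0, 0, 0.7], "delta_pos": [0, 0, 0.26], "jaw": 0.2},
    {"dr": [0, 0, 1], "delta_pos": [0, 0, 0.26], "jaw": 0.2},
    {"dr": [0, 0, 1], "delta_pos": [0, 0, 0.26], "jaw": 0.2}
  ]
}}

```text
t: 4.23
tool_pos: [0.5634, -0.0388, 0.2295]
eef_rot: [2.979, 0.995, 0.003]
wrist_force: [-0.0, 0.9, 0.9]
width: 0.4
grasp_force: 0.0
```

Request:
{"op": "send_rows", "data": {
  "moves": [
    {"dr": [0, 0, 0.25], "delta_pos": [-0.03, -0.06, 0], "jaw": 0},
    {"dr": [0, 0, 0.5], "delta_pos": [-0.06, -0.12, 0], "jaw": 0},
    {"dr": [0, 0, 0.75], "delta_pos": [-0.08, -0.17, 0], "jaw": 0},
    {"dr": [0, 0, 1], "delta_pos": [-0.1, -0.22, 0], "jaw": 0},
    {"dr": [0, 0, 1], "delta_pos": [-0.1, -0.22, 0], "jaw": 0}
  ]
}}

```text
t: 4.65
tool_pos: [0.5015, -0.1747, 0.2285]
eef_rot: [2.644, 1.696, -0.001]
wrist_force: [-0.2, -0.0, -0.1]
width: 0.496
grasp_force: 0.0
```

Request:
{"op": "send_rows", "data": {
  "moves": [
    {"dr": [0, 0, 0.25], "delta_pos": [-0.03, -0.06, 0], "jaw": 0},
    {"dr": [0, 0, 0.5], "delta_pos": [-0.06, -0.1, 0], "jaw": 0},
    {"dr": [0, 0, 0.75], "delta_pos": [-0.09, -0.15, 0], "jaw": 0},
    {"dr": [0, 0, 1], "delta_pos": [-0.11, -0.15, 0], "jaw": 0},
    {"dr": [0, 0, 1], "delta_pos": [-0.11, -0.15, 0], "jaw": 0},
    {"dr": [0, 0, 1], "delta_pos": [-0.11, -0.15, 0], "jaw": 0}
  ]
}}

```text
t: 5.15
tool_pos: [0.4373, -0.2608, 0.2285]
eef_rot: [2.15, 2.29, 0.0]
wrist_force: [-0.6, 0.7, 1.0]
width: 0.504
grasp_force: 0.0
```

```bash
python3 w.py w2 | grep -v wood
```

```text
tcp [ 0.43725875 -0.26084355  0.22854597] cam [ 0.43315723 -0.19377425  0.40768339] t 5.15
psi 3.6257716487853426
orange [ 300  195   38   59 1557] ztop 0.074 [ 433.6 -264.5] [20.  47.4] 10.06
orange [ 195  260   55   61 1752] ztop 0.074 [ 328.  -350.1] [18.2 41.2] 55.21
orange [ 290  278   54   66 2058] ztop 0.074 [ 437.7 -369.4] [18.  47.6] 44.32
blue [ 445  245   62   57 2059] ztop 0.074 [ 616.5 -311.1] [33.5 19.2] 70.52
```

Request:
{"op": "send_rows", "data": {
  "moves": [
    {"dr": [0, 0, 0.22], "delta_pos": [-0.006, -0.005, -0.06], "jaw": 0},
    {"dr": [0, 0, 0.22], "delta_pos": [-0.006, -0.005, -0.12], "jaw": 0},
    {"dr": [0, 0, 0.22], "delta_pos": [-0.006, -0.005, -0.18], "jaw": 0},
    {"dr": [0, 0, 0.22], "delta_pos": [-0.006, -0.005, -0.24], "jaw": 0},
    {"dr": [0, 0, 0.22], "delta_pos": [-0.006, -0.005, -0.29], "jaw": 0},
    {"dr": [0, 0, 0.22], "delta_pos": [-0.006, -0.005, -0.295], "jaw": 0},
    {"dr": [0, 0, 0.22], "delta_pos": [-0.006, -0.005, -0.295], "jaw": 0},
    {"dr": [0, 0, 0.22], "delta_pos": [-0.006, -0.005, -0.295], "jaw": 1},
    {"dr": [0, 0, 0.22], "delta_pos": [-0.006, -0.005, -0.295], "jaw": 1},
    {"dr": [0, 0, 0.22], "delta_pos": [-0.006, -0.005, -0.295], "jaw": 1},
    {"dr": [0, 0, 0.22], "delta_pos": [-0.006, -0.005, -0.295], "jaw": 1},
    {"dr": [0, 0, 0.22], "delta_pos": [-0.006, -0.005, -0.295], "jaw": 1}
  ]
}}

```text
t: 6.2
tool_pos: [0.4342, -0.2641, 0.0522]
eef_rot: [2.015, 2.409, 0.0]
wrist_force: [-1.7, 0.3, 6.7]
width: 0.211
grasp_force: 30.0
```

Request:
{"op": "send_rows", "data": {
  "moves": [
    {"dr": [0, 0, 0], "delta_pos": [0, 0, 0.05], "jaw": 1},
    {"dr": [0, 0, 0], "delta_pos": [0, 0, 0.11], "jaw": 1},
    {"dr": [0, 0, 0], "delta_pos": [0, 0, 0.17], "jaw": 1},
    {"dr": [0, 0, 0], "delta_pos": [0, 0, 0.22], "jaw": 1},
    {"dr": [0, 0, 0], "delta_pos": [0, 0, 0.22], "jaw": 1},
    {"dr": [0, 0, 0], "delta_pos": [0, 0, 0.22], "jaw": 1}
  ]
}}

```text
t: 6.7
tool_pos: [0.4341, -0.2641, 0.1845]
eef_rot: [2.014, 2.408, 0.0]
wrist_force: [-0.7, 0.6, -3.5]
width: 0.209
grasp_force: 30.0
```

```bash
python3 - <<'E'
from m import *
import subprocess
p,d,c=cap('top'); save('top1.png',p[180:300,200:380],4); np.savez('top1.npz',p=p,d=d,P=cloud(d,c))
E
python3 w.py w3 | grep -v wood
```

```text
tcp [ 0.43354923 -0.26368422  0.18287713] cam [ 0.42171577 -0.19757634  0.36202795] t 6.75
psi 10.186026934594025
orange [ 290  219   66  125 5338] ztop 0.205 [ 433.7 -264.9] [20.  49.7] 10.07
orange [ 171  258   75   54 2419] ztop 0.074 [ 362.1 -300.5] [139.9  29.2] 49.69
blue [ 454  270   74   69 2807] ztop 0.074 [ 616.2 -311.1] [33.5 19.1] 69.57
```

View pics/top1.png

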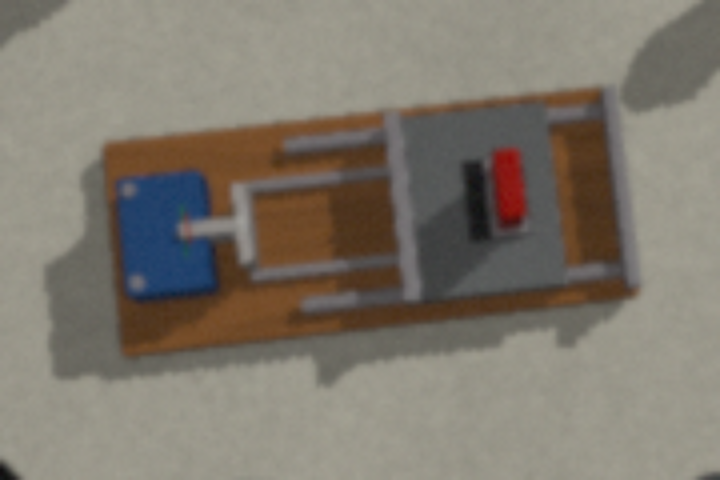

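The close top view shows the stop drawn back, with its fence at crop (405,205). The backrest plate is at (243,222), so the channel between them is free. The red grip is at (508,187), up against the opening end of its slot. Next I'm locating the guide frame more precisely.

```bash
python3 - <<'E'
from m import *
for n in ('w_w1','top1','top0','scene0'):
    f=np.load(n+'.npz'); P=f['P']; g=(P[...,0]>.44)&(P[...,0]<.66)&(P[...,1]>-.15)&(P[...,1]<.25)
    q=P[g&(P[...,2]>.016)&(P[...,2]<.024)]; print(n,'bed',*rect(q))
    c,a=np.array([551.1,42.6])/1000,np.radians(8.1); U=(P[...,:2]-c)@np.array([[np.cos(a),-np.sin(a)],[np.sin(a),np.cos(a)]])
    g&=(abs(U[...,0])<.066)&(abs(U[...,1])<.157)
    for nm,lo,hi,ylo,yhi in(('fence',.056,.066,-.05,.045),('back',.058,.070,.055,.1),('grip',.095,.107,-.15,.05),('rail',.0255,.032,.035,.06)):
        m=g&(P[...,2]>lo)&(P[...,2]<hi)&(U[...,1]>ylo)&(U[...,1]<yhi)
        if nm=='rail': m&=abs(U[...,0])<.04
        u=U[m]*1000
        if len(u)>8: print('  ',nm,len(u),'x',np.round(np.percentile(u[:,0],[2,50,98]),1),'y',np.round(np.percentile(u[:,1],[2,50,98]),1))
E
```

```text
w_w1 bed [551.5  40.9] [129.7 309.1] 8.04
   fence 1090 x [-44.6   8.3  53.4] y [-31.7  15.5  20.8]
   back 1226 x [-30.5   1.6  32.5] y [65.5 91.2 99.8]
   grip 767 x [-17.9   1.9  19.8] y [-43.9 -36.7 -28.6]
   rail 271 x [-28.8  23.9  29.5] y [35.4 47.6 59.3]
top1 bed [550.9  44.8] [130.2 308.6] 8.14
   fence 203 x [-51.7  -0.6  52.6] y [-23.5 -18.8 -13.9]
   back 154 x [-28.4   0.1  27.9] y [69.6 80.1 99.7]
   grip 123 x [-18.9   0.2  19.1] y [-87.3 -79.5 -72.2]
   rail 43 x [-29.2 -24.   30.9] y [36.3 46.2 58.7]
top0 bed [551.   44.8] [130.  308.9] 8.07
   fence 207 x [-52.7  -2.7  53.7] y [14.8 19.7 24.7]
   back 157 x [-30.9  -1.   27.8] y [69.5 80.1 99.7]
   grip 125 x [-18.8  -0.2  18.6] y [-40.3 -32.6 -25. ]
   rail 49 x [-29.5  15.3  29.1] y [36.5 48.1 58.4]
scene0 bed [551.7  40.4] [132.1 312.3] 8.27
   fence 265 x [-52.3   7.4  53. ] y [-44.9  12.5  20.4]
   back 188 x [-31.3   1.7  31.5] y [64.9 87.9 99.7]
   grip 110 x [-18.5   1.9  19.7] y [-45.1 -38.6 -29.4]
   rail 28 x [-31.4  24.3  29.4] y [42.6 53.1 59.7]
```

Request:
{"op": "send_rows", "data": {
  "moves": [
    {"dr": [0, 0, -0.07], "delta_pos": [0.02, 0.06, 0.03], "jaw": 1},
    {"dr": [0, 0, -0.07], "delta_pos": [0.04, 0.12, 0.03], "jaw": 1},
    {"dr": [0, 0, -0.07], "delta_pos": [0.06, 0.18, 0.03], "jaw": 1},
    {"dr": [0, 0, -0.07], "delta_pos": [0.085, 0.25, 0.03], "jaw": 1},
    {"dr": [0, 0, -0.07], "delta_pos": [0.105, 0.31, 0.03], "jaw": 1},
    {"dr": [0, 0, -0.07], "delta_pos": [0.125, 0.37, 0.03], "jaw": 1},
    {"dr": [0, 0, -0.07], "delta_pos": [0.15, 0.44, 0.03], "jaw": 1},
    {"dr": [0, 0, -0.07], "delta_pos": [0.17, 0.5, 0.02], "jaw": 1},
    {"dr": [0, 0, -0.07], "delta_pos": [0.19, 0.558, 0], "jaw": 1},
    {"dr": [0, 0, -0.07], "delta_pos": [0.19, 0.558, 0], "jaw": 1},
    {"dr": [0, 0, -0.07], "delta_pos": [0.19, 0.558, 0], "jaw": 1}
  ]
}}

```text
t: 7.72
tool_pos: [0.547, 0.0724, 0.1806]
eef_rot: [-2.052, -2.375, 0.005]
wrist_force: [0.2, -0.5, -2.2]
width: 0.212
grasp_force: 30.0
```

```bash
python3 w.py w4 | egrep 'tcp|psi|orange|red'; python3 - <<'E'
from m import *
P=np.load('w_w4.npz')['P']
g=(P[...,0]>.44)&(P[...,0]<.66)&(P[...,1]>-.15)&(P[...,1]<.25)
print(rect(P[g&(P[...,2]>.016)&(P[...,2]<.024)]))
p,d,c=cap('top'); Q=cloud(d,c); m=masks(p)['orange']&(Q[...,1]>0)&(Q[...,0]>.4)&(Q[...,2]>.1)
if m.sum()>20: z=np.percentile(Q[m][:,2],98); print('top',z,rect(Q[m&(Q[...,2]>z-.01)]))
E
```

```text
tcp [0.54696618 0.07242509 0.18062874] cam [0.53811575 0.13893472 0.359799  ] t 7.7167
psi 8.353512938493507
orange [ 288  217   69  127 5024] ztop 0.202 [547.3  71.1] [20.1 49.6] 8.37
red [ 535  117  105   77 6392] ztop 0.114 [753.6 166. ] [13.5 46.3] 21.49
(array([551.3,  43.9]), array([130.2, 302.6]), 8.04)
```

View pics/w4.png

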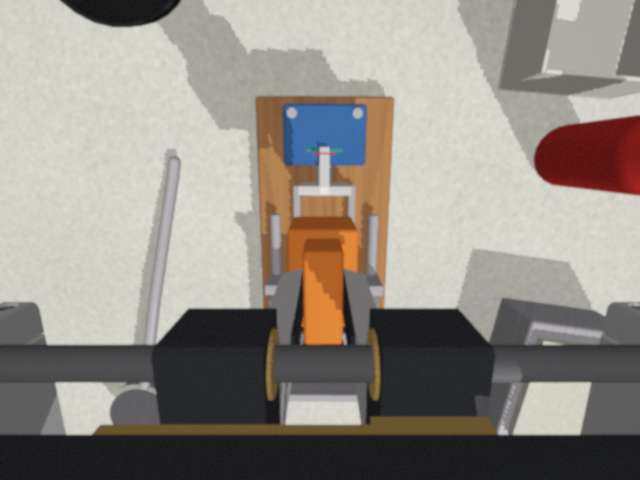

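The wrist view shows the gauge held square above the channel: ridge at (322,290), backrest at (322,190), green mark and red line at (322,151). It is ready to be lowered.

Request:
{"op": "send_rows", "data": {
  "moves": [
    {"dr": [0, 0, -0.01], "delta_pos": [0.001, -0.001, -0.05], "jaw": 1},
    {"dr": [0, 0, -0.01], "delta_pos": [0.001, -0.001, -0.1], "jaw": 1},
    {"dr": [0, 0, -0.01], "delta_pos": [0.001, -0.001, -0.135], "jaw": 1},
    {"dr": [0, 0, -0.01], "delta_pos": [0.001, -0.001, -0.155], "jaw": 1},
    {"dr": [0, 0, -0.01], "delta_pos": [0.001, -0.001, -0.165], "jaw": 1},
    {"dr": [0, 0, -0.01], "delta_pos": [0.001, -0.001, -0.172], "jaw": 1},
    {"dr": [0, 0, -0.01], "delta_pos": [0.001, -0.001, -0.176], "jaw": 1},
    {"dr": [0, 0, -0.01], "delta_pos": [0.001, -0.001, -0.178], "jaw": 1},
    {"dr": [0, 0, -0.01], "delta_pos": [0.001, -0.001, -0.178], "jaw": 1}
  ]
}}

```text
t: 8.57
tool_pos: [0.5488, 0.0704, 0.0772]
eef_rot: [2.062, 2.369, 0.001]
wrist_force: [-0.2, -0.4, -2.8]
width: 0.208
grasp_force: 30.0
```

Request:
{"op": "send_rows", "data": {
  "moves": [
    {"dr": [0, 0, 0], "delta_pos": [-0.001, 0, -0.004], "jaw": 1},
    {"dr": [0, 0, 0], "delta_pos": [-0.001, 0, -0.007], "jaw": 1},
    {"dr": [0, 0, 0], "delta_pos": [-0.001, 0, -0.009], "jaw": 1},
    {"dr": [0, 0, 0], "delta_pos": [-0.001, 0, -0.009], "jaw": 1},
    {"dr": [0, 0, 0], "delta_pos": [-0.001, 0, -0.009], "jaw": 1}
  ]
}}

```text
t: 8.98
tool_pos: [0.5479, 0.0705, 0.0722]
eef_rot: [2.062, 2.369, 0.001]
wrist_force: [-6.0, -0.3, 9.9]
width: 0.213
grasp_force: 30.0
```

Request:
{"op": "send_rows", "data": {
  "moves": [
    {"dr": [0, 0, 0], "delta_pos": [0, 0, 0.003], "jaw": 0.2},
    {"dr": [0, 0, 0], "delta_pos": [0, 0, 0.003], "jaw": 0.2},
    {"dr": [0, 0, 0], "delta_pos": [0, 0, 0.003], "jaw": 0.2},
    {"dr": [0, 0, 0], "delta_pos": [0, 0, 0.03], "jaw": 0.2},
    {"dr": [0, 0, 0], "delta_pos": [0, 0, 0.08], "jaw": 0.2},
    {"dr": [0, 0, 0], "delta_pos": [0, 0, 0.14], "jaw": 0.2},
    {"dr": [0, 0, -0.2], "delta_pos": [0, -0.03, 0.2], "jaw": 0.2},
    {"dr": [0, 0, -0.45], "delta_pos": [0, -0.08, 0.25], "jaw": 0.2},
    {"dr": [0, 0, -0.7], "delta_pos": [0, -0.14, 0.25], "jaw": 0.2},
    {"dr": [0, 0, -1], "delta_pos": [0.01, -0.18, 0.25], "jaw": 0.2},
    {"dr": [0, 0, -1], "delta_pos": [0.02, -0.18, 0.25], "jaw": 0.2},
    {"dr": [0, 0, -1], "delta_pos": [0.02, -0.18, 0.25], "jaw": 0.2}
  ]
}}

```text
t: 9.98
tool_pos: [0.5602, -0.0388, 0.2209]
eef_rot: [2.588, 1.781, 0.0]
wrist_force: [-0.5, -0.1, -0.6]
width: 0.401
grasp_force: 0.0
```

Request:
{"op": "send_rows", "data": {
  "moves": [
    {"dr": [0, 0, -0.25], "delta_pos": [0, 0, 0], "jaw": 0.2},
    {"dr": [0, 0, -0.5], "delta_pos": [0, 0, 0], "jaw": 0.2},
    {"dr": [0, 0, -0.75], "delta_pos": [0, 0, 0], "jaw": 0.2},
    {"dr": [0, 0, -1], "delta_pos": [0, 0, 0], "jaw": 0.2},
    {"dr": [0, 0, -1], "delta_pos": [0, 0, 0], "jaw": 0.2}
  ]
}}

```text
t: 10.4
tool_pos: [0.5596, -0.0369, 0.2209]
eef_rot: [-2.948, -1.085, 0.0]
wrist_force: [-0.6, -0.1, 0.2]
width: 0.398
grasp_force: 0.0
```

Request:
{"op": "send_rows", "data": {
  "moves": [
    {"dr": [0, 0, -0.25], "delta_pos": [0, 0, 0], "jaw": 0.2},
    {"dr": [0, 0, -0.5], "delta_pos": [0, 0, 0], "jaw": 0.2},
    {"dr": [0, 0, -0.75], "delta_pos": [0, 0, 0], "jaw": 0.2},
    {"dr": [0, 0, -1], "delta_pos": [0, 0, 0], "jaw": 0.2},
    {"dr": [0, 0, -1], "delta_pos": [0, 0, 0], "jaw": 0.2},
    {"dr": [0, 0, -1], "delta_pos": [0, 0, 0], "jaw": 0.2}
  ]
}}

```text
t: 10.9
tool_pos: [0.5597, -0.0372, 0.2209]
eef_rot: [-3.123, -0.34, 0.0]
wrist_force: [0.2, -0.1, 1.0]
width: 0.402
grasp_force: 0.0
```

```bash
python3 w.py w5 | egrep 'tcp|psi|orange|red'; python3 - <<'E'
from m import *
P=np.load('w_w5.npz')['P']
g=(P[...,0]>.44)&(P[...,0]<.66)&(P[...,1]>-.15)&(P[...,1]<.25)
print(rect(P[g&(P[...,2]>.016)&(P[...,2]<.024)]))
E
```

```text
tcp [ 0.55969181 -0.03719717  0.22094882] cam [ 0.62731196 -0.02406639  0.40010807] t 10.9
psi -77.56335283046425
orange [ 179  191   74   46 2674] ztop 0.094 [548.1  67.8] [20.  47.9] 7.65
orange [542 384  47  28 827] ztop 0.074 [ 430.  -361.4] [19.7 26.1] 41.36
red [316 205  19  48 734] ztop 0.102 [564.4 -40.1] [38.1 14.3] 7.9
(array([551.7,  40.6]), array([130.3, 309.3]), 8.15)
```

View pics/w5.png

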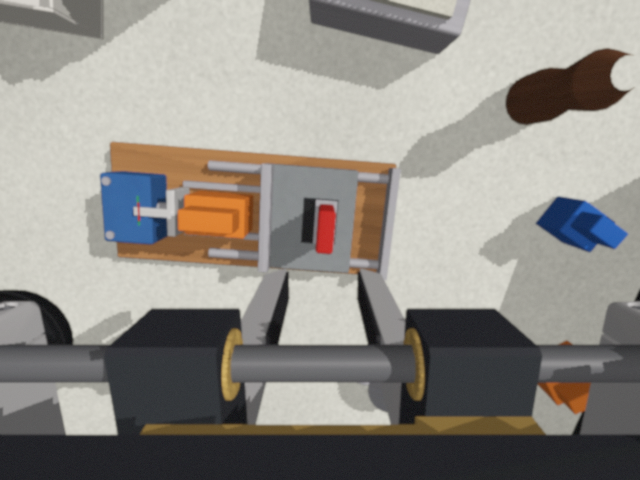

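The gauge stands square in the channel at (215,213), between the fence (265,217) and the backrest (172,212). The stop is fully back and the grip is at (325,228). Next I'm taking the grip and bringing the stop up.

Request:
{"op": "send_rows", "data": {
  "moves": [
    {"dr": [0, 0, -0.15], "delta_pos": [0.007, -0.004, -0.05], "jaw": 0.2},
    {"dr": [0, 0, -0.15], "delta_pos": [0.007, -0.004, -0.1], "jaw": 0.2},
    {"dr": [0, 0, -0.15], "delta_pos": [0.007, -0.004, -0.16], "jaw": 0.2},
    {"dr": [0, 0, -0.15], "delta_pos": [0.007, -0.004, -0.22], "jaw": 0.2},
    {"dr": [0, 0, -0.15], "delta_pos": [0.007, -0.004, -0.252], "jaw": 0.2},
    {"dr": [0, 0, -0.15], "delta_pos": [0.007, -0.004, -0.252], "jaw": 0.2},
    {"dr": [0, 0, -0.15], "delta_pos": [0.007, -0.004, -0.252], "jaw": 0.2}
  ]
}}

```text
t: 11.53
tool_pos: [0.5639, -0.0399, 0.0698]
eef_rot: [-3.134, -0.216, 0.002]
wrist_force: [0.6, 0.3, 0.8]
width: 0.4
grasp_force: 0.0
```

Request:
{"op": "send_rows", "data": {
  "moves": [
    {"dr": [0, 0, 0], "delta_pos": [0, 0, 0], "jaw": 1},
    {"dr": [0, 0, 0], "delta_pos": [0, 0, 0], "jaw": 1},
    {"dr": [0, 0, 0], "delta_pos": [0, 0, 0], "jaw": 1},
    {"dr": [0, 0, 0], "delta_pos": [0, 0, 0], "jaw": 1},
    {"dr": [0, 0, 0], "delta_pos": [0, 0, 0], "jaw": 1}
  ]
}}

```text
t: 11.95
tool_pos: [0.5646, -0.0395, 0.0713]
eef_rot: [-3.134, -0.211, -0.003]
wrist_force: [-2.1, 4.5, 6.2]
width: 0.171
grasp_force: 30.0
```

Request:
{"op": "send_rows", "data": {
  "moves": [
    {"dr": [0, 0, 0], "delta_pos": [-0.001, 0.007, 0.002], "jaw": 1},
    {"dr": [0, 0, 0], "delta_pos": [-0.002, 0.014, 0.002], "jaw": 1},
    {"dr": [0, 0, 0], "delta_pos": [-0.003, 0.021, 0.002], "jaw": 1},
    {"dr": [0, 0, 0], "delta_pos": [-0.004, 0.028, 0.002], "jaw": 1},
    {"dr": [0, 0, 0], "delta_pos": [-0.005, 0.035, 0.002], "jaw": 1},
    {"dr": [0, 0, 0], "delta_pos": [-0.006, 0.042, 0.002], "jaw": 1},
    {"dr": [0, 0, 0], "delta_pos": [-0.007, 0.049, 0.002], "jaw": 1},
    {"dr": [0, 0, 0], "delta_pos": [-0.007, 0.049, 0.002], "jaw": 1},
    {"dr": [0, 0, 0], "delta_pos": [-0.007, 0.049, 0.002], "jaw": 1}
  ]
}}

```text
t: 12.7
tool_pos: [0.5604, -0.0109, 0.0714]
eef_rot: [3.133, 0.211, 0.003]
wrist_force: [5.5, -3.2, -5.2]
width: 0.17
grasp_force: 30.0
```

```bash
cat > g.py <<'E'
from m import *
import sys
s=r.sense(); p,d,c=cap('wrist'); np.savez('w_'+sys.argv[1]+'.npz',p=p,d=d,P=cloud(d,c)); P=cloud(d,c)
a=np.radians(8.1); C=np.array([.5516,.0407])
U=(P[...,:2]-C)@np.array([[np.cos(a),-np.sin(a)],[np.sin(a),np.cos(a)]])*1000; Z=P[...,2]*1000
tg=(s['tool_pos'][:2]-C)@np.array([[np.cos(a),-np.sin(a)],[np.sin(a),np.cos(a)]])*1000
F=s['wrist_force']; print('tcp guide',np.round(tg,2),'Fy_guide',round(-np.sin(a)*F[0]+np.cos(a)*F[1],2),'t',s['t'])
def pr(n,m):
    u=U[m]
    if len(u)>8: print(n,len(u),'x',np.round(np.percentile(u[:,0],[5,50,95]),1),'y',np.round(np.percentile(u[:,1],[3,50,97]),1))
M=masks(p); h=cv2.cvtColor(p,cv2.COLOR_RGB2HSV)
gd=(abs(U[...,0])<60)&(abs(U[...,1])<150)&(d>0)
pr('ridge',gd&M['orange']&(Z>88)&(Z<98)); pr('block',gd&M['orange']&(Z>61)&(Z<68))
pr('back',gd&(Z>58)&(Z<70)&(abs(U[...,0])<18)&(U[...,1]>60)&(h[...,1]<60))
z=gd&(Z>50)&(Z<75)&(U[...,1]>75)&(U[...,1]<125)&(abs(U[...,0])<16)
pr('green',z&(h[...,0]>40)&(h[...,0]<85)&(h[...,1]>70)); pr('redline',z&((h[...,0]<10)|(h[...,0]>170))&(h[...,1]>70))
ys,xs=np.where(z); 
if len(ys): save(sys.argv[1]+'.png',p[ys.min()-15:ys.max()+15,max(xs.min()-15,0):xs.max()+80],6); print(ys.min()-15,xs.min()-15)
E
python3 g.py g1
```

```text
tcp guide [  1.47 -52.36] Fy_guide -3.94 t 12.7
ridge 3246 x [-7.1  2.3 10.1] y [ 5.6 29.9 51. ]
block 2255 x [-7.9 13.8 20. ] y [ 0.7 23.1 55.6]
back 1405 x [-5.2  2.9 16. ] y [ 67.2  78.4 106.2]
green 61 x [-13.1   9.8  14.7] y [103.6 104.7 106. ]
redline 92 x [-7.5  0.8  8.1] y [100.8 102.1 103.6]
237 -5
```

```bash
python3 - <<'E'
from m import *
p=np.load('w_g1.npz')['p']; save('g1full.png',p[130:330,0:400],2)
E
```

```text
(no output)
```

View pics/g1full.png

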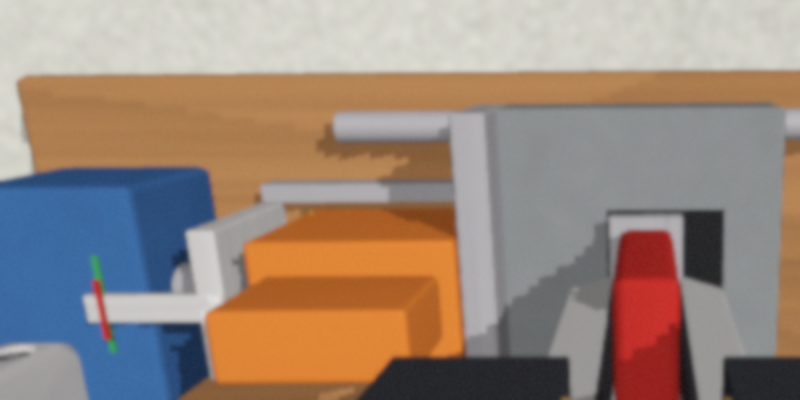

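The view shows the grip (645,300) at the closing side of its slot. The fence has just reached the gauge, and the red line sits near the green mark at (100,305), though this view is oblique. I'll compare them by 3D points.

```bash
cat >> g.py <<'E'
zz=lambda m:np.round(np.percentile(Z[m],[5,50,95]),1) if m.sum() else None
gr=z&(h[...,0]>40)&(h[...,0]<85)&(h[...,1]>70); rd=z&((h[...,0]<10)|(h[...,0]>170))&(h[...,1]>70)
print('z green',zz(gr),'red',zz(rd))
pr('fence',gd&(Z>58)&(Z<63.5)&(h[...,1]<60)&(abs(U[...,0])>18)&(U[...,1]<45)&(U[...,1]>-30))
# sharpen by rays onto fixed heights
K=np.array(c['K']); Rc=Rm(c['orientation']); E=np.array(c['eye'])
for nm,m,zh in(('green',gr,.061),('red',rd,.0645)):
    v,u=np.where(m)
    if len(v)<5: continue
    D=np.c_[(u-K[0,2])/K[0,0],(v-K[1,2])/K[1,1],np.ones(len(u))]@Rc.T
    zt=np.median(Z[m])/1000; X=(E+D*((zt-E[2])/D[:,2])[:,None])[:,:2]
    w=(X-C)@np.array([[np.cos(a),-np.sin(a)],[np.sin(a),np.cos(a)]])*1000
    f=np.polyfit(w[:,0],w[:,1],1); print(nm,'z',round(zt,4),'y at x0',round(f[1],2),'mean',w[:,1].mean().round(2),'slope',f[0].round(3))
E
sed -i "s/^s=r.sense(); p,d,c=cap('wrist')/s=r.sense(); p,d,c=cap('wrist')/" g.py; python3 g.py g2
python3 - <<'E'
from m import *
E
```

```text
tcp guide [  1.47 -52.35] Fy_guide -4.51 t 12.75
ridge 3252 x [-7.1  2.3 10.1] y [ 5.7 29.9 51.2]
block 2267 x [-7.9 13.7 20. ] y [ 0.7 23.4 55.6]
back 1392 x [-4.9  2.8 15.9] y [ 67.2  78.7 106.2]
green 59 x [-13.4  10.   14.8] y [103.3 104.7 105.8]
redline 93 x [-7.5  0.4  8.1] y [101.1 102.1 103.4]
237 -4
z green [59.8 60.6 61.8] red [63.7 64.8 65.7]
fence 1241 x [20.1 37.6 53.8] y [-10.   -5.6  -0.6]
green z 0.0606 y at x0 104.7 mean 104.71 slope 0.003
red z 0.0648 y at x0 102.17 mean 102.18 slope 0.017
```

Request:
{"op": "send_rows", "data": {
  "moves": [
    {"dr": [0, 0, 0], "delta_pos": [-0.0004, 0.0025, 0], "jaw": 1},
    {"dr": [0, 0, 0], "delta_pos": [-0.0007, 0.005, 0], "jaw": 1},
    {"dr": [0, 0, 0], "delta_pos": [-0.001, 0.0075, 0], "jaw": 1},
    {"dr": [0, 0, 0], "delta_pos": [-0.0014, 0.01, 0], "jaw": 1},
    {"dr": [0, 0, 0], "delta_pos": [-0.0014, 0.01, 0], "jaw": 1},
    {"dr": [0, 0, 0], "delta_pos": [-0.0014, 0.01, 0], "jaw": 1}
  ]
}}

```text
t: 13.3
tool_pos: [0.5597, -0.0056, 0.0714]
eef_rot: [3.132, 0.21, 0.003]
wrist_force: [5.3, -8.7, -7.2]
width: 0.165
grasp_force: 30.0
```

```bash
python3 g.py g3
```

```text
tcp guide [  1.45 -47.01] Fy_guide -9.35 t 13.3
ridge 3293 x [-7.1  2.4 10.1] y [11.  35.5 56.8]
block 2249 x [-7.9 13.8 20. ] y [ 5.9 28.8 60.9]
back 1173 x [-3.4  3.  16.1] y [ 67.5  84.  107.6]
green 61 x [-13.5   9.7  14.7] y [103.6 104.6 106.1]
redline 97 x [-7.4  1.2  8.2] y [100.9 102.2 103.7]
237 6
z green [59.5 60.7 61.6] red [63.7 64.8 65.8]
fence 1246 x [19.9 37.4 53.8] y [-4.8 -0.2  4.7]
green z 0.0607 y at x0 104.6 mean 104.61 slope 0.002
red z 0.0648 y at x0 102.18 mean 102.18 slope 0.004
```

Request:
{"op": "send_rows", "data": {
  "moves": [
    {"dr": [0, 0, 0], "delta_pos": [-0.0003, 0.002, 0], "jaw": 1},
    {"dr": [0, 0, 0], "delta_pos": [-0.0006, 0.004, 0], "jaw": 1},
    {"dr": [0, 0, 0], "delta_pos": [-0.0006, 0.004, 0], "jaw": 1},
    {"dr": [0, 0, 0], "delta_pos": [-0.0006, 0.004, 0], "jaw": 1}
  ]
}}

```text
t: 13.68
tool_pos: [0.5593, -0.0034, 0.0714]
eef_rot: [3.132, 0.21, 0.003]
wrist_force: [6.5, -8.5, -6.2]
width: 0.168
grasp_force: 30.0
```

```bash
python3 g.py g4 | egrep 'tcp|ridge|fence|z 0'
```

```text
tcp guide [  1.46 -44.71] Fy_guide -9.29 t 13.6833
ridge 3266 x [-7.1  2.5 10.1] y [13.3 37.6 59.2]
fence 1239 x [20.  37.5 53.8] y [-2.4  2.1  7. ]
green z 0.0606 y at x0 104.68 mean 104.68 slope 0.001
red z 0.0648 y at x0 102.23 mean 102.24 slope 0.017
```

Request:
{"op": "send_rows", "data": {
  "moves": [
    {"dr": [0, 0, 0], "delta_pos": [-0.0004, 0.0025, 0], "jaw": 1},
    {"dr": [0, 0, 0], "delta_pos": [-0.0004, 0.0025, 0], "jaw": 1},
    {"dr": [0, 0, 0], "delta_pos": [-0.0004, 0.0025, 0], "jaw": 1}
  ]
}}

```text
t: 13.98
tool_pos: [0.5592, -0.0021, 0.0714]
eef_rot: [3.132, 0.21, 0.004]
wrist_force: [6.6, -11.8, -7.6]
width: 0.166
grasp_force: 30.0
```

```bash
python3 g.py g5 | egrep 'tcp|ridge|fence|z 0'
```

```text
tcp guide [  1.47 -43.42] Fy_guide -12.59 t 13.9833
ridge 3279 x [-7.1  2.5 10. ] y [14.5 38.9 60.3]
fence 1252 x [20.  37.4 53.8] y [-1.2  3.3  8.3]
green z 0.0605 y at x0 104.76 mean 104.76 slope 0.003
red z 0.065 y at x0 103.15 mean 103.18 slope 0.079
```

Request:
{"op": "send_rows", "data": {
  "moves": [
    {"dr": [0, 0, 0], "delta_pos": [-0.0002, 0.0012, 0], "jaw": 1},
    {"dr": [0, 0, 0], "delta_pos": [-0.0003, 0.0021, 0], "jaw": 1},
    {"dr": [0, 0, 0], "delta_pos": [-0.0003, 0.0021, 0], "jaw": 1},
    {"dr": [0, 0, 0], "delta_pos": [-0.0003, 0.0021, 0], "jaw": 1}
  ]
}}

```text
t: 14.37
tool_pos: [0.5591, -0.0013, 0.0714]
eef_rot: [3.131, 0.21, 0.004]
wrist_force: [7.7, -15.5, -7.1]
width: 0.172
grasp_force: 30.0
```

```bash
python3 g.py g6 | egrep 'tcp|ridge|fence|z 0'
```

```text
tcp guide [  1.47 -42.64] Fy_guide -16.42 t 14.3667
ridge 3261 x [-7.1  2.4 10.1] y [15.1 39.5 61. ]
fence 1243 x [20.  37.3 53.8] y [-0.5  4.   9. ]
green z 0.0607 y at x0 104.7 mean 104.7 slope 0.0
red z 0.0647 y at x0 102.64 mean 102.62 slope 0.381
```

```bash
python3 - <<'E'
from m import *
a=[np.load(f'w_{n}.npz')['p'] for n in('g4','g6')]
save('cmp.png',np.vstack([x[235:325,30:130] for x in a]),3.3)
E
python3 g.py g7|egrep 'back|block'
```

```text
block 2263 x [-8.3 13.8 20. ] y [10.2 32.7 64.9]
back 1092 x [-3.6  2.9 15.9] y [ 70.1  89.2 140.7]
```

View pics/cmp.png

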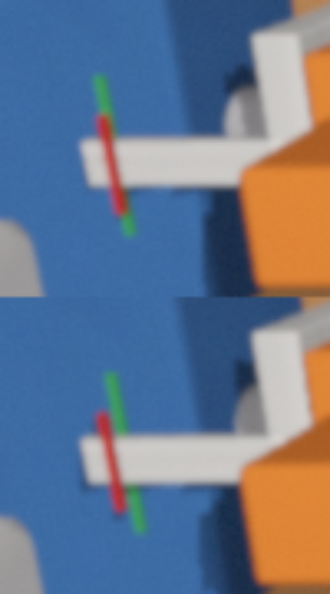

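The lower crop (now) shows the red line at (111,462) shifted past the green mark's image position at (125,452), compared with the upper crop at rest. This view has parallax, so I'll fix it with rays at each height.

```bash
cat > k.py <<'E'
from m import *
import sys
def go(n,c):
    f=np.load(f'w_{n}.npz'); p=f['p']; h=cv2.cvtColor(p,cv2.COLOR_RGB2HSV).astype(int); a=np.radians(8.1); C=np.array([.5516,.0407])
    G=np.array([[np.cos(a),-np.sin(a)],[np.sin(a),np.cos(a)]])
    K=np.array(c['K']); Rc=Rm(c['orientation']); E=np.array(c['eye']); out=[]
    P=f['P']; 
    sel=np.zeros(p.shape[:2],bool); sel[235:325,30:135]=True
    H,S,V=h[...,0],h[...,1],h[...,2]
    for nm,m,zt in(('green',(H>40)&(H<85)&(S>100),.0607),('red',((H<8)|(H>172))&(S>130)&(V>90),.0648)):
        N,L,st,_=cv2.connectedComponentsWithStats((m&sel).astype(np.uint8)); 
        ok=[i for i in range(1,N) if st[i,4]>6]; 
        if nm=='red': ok=[max(ok,key=lambda i:st[i,4])]
        v,u=np.where(np.isin(L,ok)); D=np.c_[(u-K[0,2])/K[0,0],(v-K[1,2])/K[1,1],np.ones(len(u))]@Rc.T
        w=((E+D*((zt-E[2])/D[:,2])[:,None])[:,:2]-C)@G*1000
        b=np.polyfit(w[:,0],w[:,1],1); out.append(np.round([len(u),b[1],b[0],w[:,1].mean()],3))
    print(n,*out,'gap',round(out[0][3]-out[1][3],2))
E
python3 - <<'E'
from k import *
c=vision.calibration('wrist')
# earlier frames: shift eye by the tcp travel along guide y
a=np.radians(8.1)
for n,dy in(('g3',-47.01),('g4',-44.71),('g5',-43.42),('g6',-42.64),('g7',-42.64)):
    e=dict(c); s=(dy+42.64)/1000; e['eye']=np.array(c['eye'])+s*np.array([-np.sin(a),np.cos(a),0]); go(n,e)
E
```

```text
g3 [5.80000e+01 1.04474e+02 3.00000e-03 1.04486e+02] [6.40000e+01 1.02022e+02 1.40000e-02 1.02030e+02] gap 2.46
g4 [5.70000e+01 1.04468e+02 1.00000e-03 1.04473e+02] [6.20000e+01 1.02030e+02 1.30000e-02 1.02036e+02] gap 2.44
g5 [9.50000e+01 1.04526e+02 2.00000e-03 1.04529e+02] [ 5.80000e+01  1.03416e+02 -4.00000e-03  1.03414e+02] gap 1.11
g6 [103.    104.667  -0.    104.666] [6.10000e+01 1.04176e+02 1.00000e-03 1.04177e+02] gap 0.49
g7 [1.02000e+02 1.04655e+02 1.00000e-03 1.04657e+02] [ 6.20000e+01  1.04190e+02 -2.00000e-03  1.04189e+02] gap 0.47
```

Request:
{"op": "send_rows", "data": {
  "moves": [
    {"dr": [0, 0, 0], "delta_pos": [-0.0001, 0.0008, 0], "jaw": 1},
    {"dr": [0, 0, 0], "delta_pos": [-0.0001, 0.0008, 0], "jaw": 1},
    {"dr": [0, 0, 0], "delta_pos": [-0.0001, 0.0008, 0], "jaw": 1}
  ]
}}

```text
t: 14.72
tool_pos: [0.559, -0.001, 0.0714]
eef_rot: [3.131, 0.21, 0.004]
wrist_force: [7.9, -15.7, -7.4]
width: 0.166
grasp_force: 30.0
```

```bash
python3 g.py g8|egrep 'tcp|fence'; python3 -c "
from k import *
go('g8',vision.calibration('wrist'))"
```

```text
tcp guide [  1.46 -42.34] Fy_guide -16.7 t 14.7167
fence 1234 x [20.  37.7 53.8] y [-0.2  4.3  9.3]
g8 [ 1.04000e+02  1.04710e+02 -4.00000e-03  1.04704e+02] [6.00000e+01 1.04461e+02 4.00000e-03 1.04464e+02] gap 0.24
```

Request:
{"op": "send_rows", "data": {
  "moves": [
    {"dr": [0, 0, 0], "delta_pos": [0, 0, 0], "jaw": 0.2},
    {"dr": [0, 0, 0], "delta_pos": [0, 0, 0], "jaw": 0.2},
    {"dr": [0, 0, 0], "delta_pos": [0, 0, 0], "jaw": 0.2},
    {"dr": [0, 0, 0], "delta_pos": [0, 0, 0], "jaw": 0.2}
  ]
}}

```text
t: 15.1
tool_pos: [0.5581, 0.0013, 0.0713]
eef_rot: [-3.134, -0.21, -0.001]
wrist_force: [-0.5, -0.7, 0.6]
width: 0.391
grasp_force: 0.0
```

```bash
python3 g.py g9|egrep 'tcp|fence'; python3 -c "
from k import *
go('g9',vision.calibration('wrist'))"
```

```text
tcp guide [  0.92 -39.93] Fy_guide -0.66 t 15.1
fence 1264 x [19.4 37.1 53.7] y [-0.2  4.4  9.2]
g9 [ 1.05000e+02  1.04615e+02 -1.00000e-03  1.04613e+02] [5.70000e+01 1.04416e+02 5.00000e-03 1.04417e+02] gap 0.2
```

Request:
{"op": "send_rows", "data": {
  "moves": [
    {"dr": [0, 0, 0], "delta_pos": [0, 0, 0.03], "jaw": 0.2},
    {"dr": [0, 0, 0], "delta_pos": [0, 0, 0.08], "jaw": 0.2},
    {"dr": [0, 0, 0], "delta_pos": [0, 0, 0.14], "jaw": 0.2},
    {"dr": [0, 0, 0], "delta_pos": [0, 0, 0.2], "jaw": 0.2},
    {"dr": [0, 0, 0], "delta_pos": [0, 0, 0.25], "jaw": 0.2},
    {"dr": [0, 0, 0], "delta_pos": [0, 0, 0.25], "jaw": 0.2},
    {"dr": [0, 0, 0], "delta_pos": [0, 0, 0.25], "jaw": 0.2}
  ]
}}

```text
t: 15.73
tool_pos: [0.5585, 0.0012, 0.2225]
eef_rot: [3.134, 0.21, 0.005]
wrist_force: [0.3, 0.0, -1.0]
width: 0.398
grasp_force: 0.0
```

```bash
python3 g.py ga|egrep 'tcp|fence|z 0|ridge'; python3 - <<'E'
from m import *
p=np.load('w_ga.npz')['p']; save('ga_v.png',p[130:300,110:400],2.7)
E
python3 w.py wb | egrep '^red'
```

```text
tcp guide [  1.28 -40.09] Fy_guide 0.01 t 15.7333
ridge 1082 x [-8.3  0.7  9.7] y [15.7 37.7 60.2]
fence 622 x [-39.5  25.8  52.2] y [0.  4.7 9.5]
green z 0.0604 y at x0 104.82 mean 104.8 slope -0.02
red z 0.0647 y at x0 104.79 mean 104.78 slope -0.009
red [155   0  48  15 488] ztop 0.041 [746.3 170.9] [ 3.  22.4] 8.43
red [318 209  16  48 735] ztop 0.102 [559.   -2.9] [38.2 13.6] 7.77
```

View pics/ga_v.png

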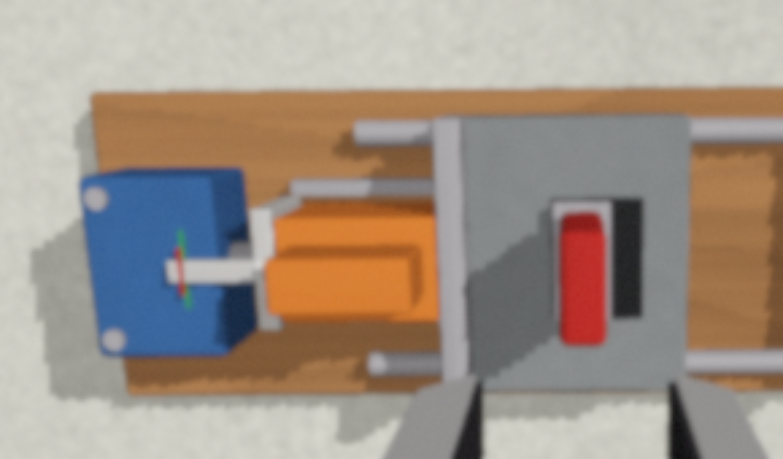

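The grip (582,280) is at the closing end of its slot. The gauge is nipped square between the fence (450,250) and the backrest (265,265), and the red line meets the green mark at (182,270). The arm is clear, so I'm handing in.

```bash
python3 -c "
from bench import close_job
print(close_job())"
```

```text
the job is handed in; nothing more can be done
None
```

The job is handed in: the orange gauge stands square in the channel, ridge up, nipped with the backrest's red line on the green mark (pressed in about 2.2 mm, roughly 5.5 N). The grip's play is taken up in the closing direction, the arm is clear, and the robot clock was at about 16 s of the 69 s allowed.

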